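Prove the saw stop, then run the board out to the gauge and hold it for the cut

ROBOT

A 6-joint arm with a two-finger parallel gripper is mounted at the origin on the work surface. World frame = base frame: x ahead of the robot, y to its left, z up, the work surface at z = 0. Lengths are in m, angles in rad, forces in N, time in s.
With the tool pointing down it reaches from about 0.425 to 0.95 m from the base axis. Payload 3.5 kg.
Tool frame: the origin (TCP) lies at the very end of the fingers, on their centre line; the grasp point (between the pads) lies 19 mm behind it; z points along the fingers, y is the direction in which the jaws open and shut (so a half turn about z gives the same grasp; the last joint's range is limited). The gripper opens to 85 mm and grips with 20 to 120 N. Pads are 22 mm wide; open, the fingers measure 114 mm over their backs; the gripper's body (76 mm by 85 mm) begins 54 mm behind the grasp point. The pads swing forward as they close: fully open they stand 13 mm farther back than shut.
Start: joints at [0.982, 0.286, 1.577, -0, 1.279, -0.15], TCP at [0.287, 0.611, 0.231] pointing down, gripper open.
Joint ranges: [-2.77, 2.77], [-0.9, 2.22], [0.21, 2.48], [-1.53, 4.67], [0.24, 2.81], [-2.84, 2.84]. Speed limits (rad/s): [2.79, 2.79, 3.14, 3.14, 3.14, 3.14].

INTERFACE

Orientations are given as a unit quaternion [x, y, z, w].
In Python, from plant import ctrl, imaging gives the robot as it stands.
- The arm moves only by the shell command python3 -m creep 'ROWS' [OPENING] [FORCE]. ROWS is JSON, one flat list of numbers, 4 for each row, row after row: the shift along the tool's x, y, z in units of 25 mm (1.0 is 25 mm), then the turn about the tool's z in units of 5 degrees (1.0 is 5 degrees). A call has 1 to 20 rows; each row is the pose to reach, as a shift and turn from the pose commanded when the call began, along the tool's axes at that moment; what a row does not reach only later rows make up. A row lasts 1/12 s, in which the tool goes at most 41.7 mm and 7.16 degrees, less where a joint would pass 70% of its speed; a pose out of reach is approached as far as the arm can. A call with a gripper value outside its range is refused whole. OPENING is the closure in counts, from 0 (fully open) to 255 (shut), set as the call begins (- or left out, the last holds). The fingers move at their own pace and stop on an object; FORCE is the grip in N (left out, the last holds). Time passes only in rows, so rows that repeat a pose let the fingers close. It gives the time, the measured TCP pose, the force and the opening at its end, in the units of the state.
- ctrl.get_state(): the state, without advancing time (a new reading comes with each control period).
- imaging.read_camera(name): name is "scene" or "top" or "wrist"; returns the picture (420x560x3 uint8, red, green, blue); there is no depth.
- imaging.camera_info(name): a dict with "intrinsics" (3x3 intrinsics, pixels), "origin" and "attitude" of the camera in the world. Camera axes: x right, y down, z forward; pixel columns grow to the right and rows downward; lengths in m; the calibration is good to about 2 mm. The wrist camera is an equidistant fisheye: a pixel r from the principal point sees the ray r / f radians off the axis. A picture is of the moment at which its call begins: read the wrist's pose just before it. camera_info takes no time and is no camera call; for the wrist camera it gives the pose at the moment of the call.
- ctrl.sign_off(): hands the job in, once; it reports no verdict.
Trained networks look in the newest picture that a camera, given by its name, has taken for a name from the list of things; names that differ only in an ending like _2 or _b are one class to them, and where a whole thing is asked for, a point or a joint stands for the part that bears it (a point fixed in the world has none). Each returns a list of dicts, best first, with "p" (0 to 1); they miss things now and then, are a little off and sometimes report something else, mostly with a low value. They report only what shows in the picture. A call takes as long as a camera call. They do not tell look-alikes from the thing itself.
- imaging.silhouettes(camera, name): "mask" (420x560 bool, what is visible of it) and "uv" ([column, row] in pixels, amid what is visible of it).
The state is a dict: "time": time; "qpos": joint angles; "dq": joint speeds; "joint_efforts": joint torques, N m; "eef_pos": TCP position; "tcp_rot": TCP orientation; "contact_force": force on the tool from outside, world axes, zero at the start; "wrist_torque": the same for the moment, N m; "opening": opening from 0.0 (shut) to 1.0 (fully open).
Only numpy, scipy, OpenCV 4.12 (cv2) and the standard library are available. Lean on these libraries where they do the work, as an engineer would, in place of code of your own. Each camera call takes 0.05 s, during which the arm holds its last target.

TASK

Before the cut, test the saw's stop box: push its mushroom button right down, let it spring back up, then turn its round cap clockwise to its stop to reset it. Then, without lifting it, slide the pine board straight out along the support's middle line until its outer end is level with the gauge's pointer (not touching the gauge), and finish while still holding it there, flat on the support, because it would tip off if let go. Leave the other things alone.

Things in the scene. Friction and masses are not known exactly. Their poses are not given: they have to be found in the camera images.
- stop_top (a point): Centre of the top of the mushroom button on the stop box (a fixed grey box 85 x 75 x 55 mm high, by itself at the robot's left). The button: a black round cap 40 mm across, 16 mm thick, its top 94 mm above the bench, its underside 23 mm above the box; a white line on top lies along this point's x and turns with the cap; z up. It can be pinched across its rim from above at any angle.
- stop_button (a joint): How far the mushroom button is pressed, m: 0 up, 0.006 fully down. A spring pushes it back up when let go; about 1.5 N starts it and 5 N holds it fully down.
- stop_cap (a joint): How far the mushroom cap is turned, rad: grows clockwise seen from above, about 0 at first, 1.0 at its end stop. Light friction (0.05 N m); it stays where it is left.
- support: Fixed low dark wooden bench for sawing: top slab 330 x 150 x 24 mm on two legs, its flat top 90 mm above the work surface. The origin lies at work-surface level under the middle of its outer edge (a short edge); x points outward away from the slab (so the slab spans x from -330 to 0 mm), y spans -75 to 75 mm, z is up.
- board_center (a point): Centre (half-way up) of the loose pine board, 360 x 50 x 24 mm, 0.17 to 0.34 kg, flat on the support along it, its outer end 15 to 80 mm over the outer edge at first, perhaps a little askew. x along its length to the outer end, y across its width, z up. Hanging out by more than 180 mm it tips unless its inner part is held.
- board_end (a point): Middle of the outer end face of the board, 180 mm from its centre along +x, half-way up; same axes as board_center.
- board_tail (a point): Middle of the inner end face of the board (lying on the support), 180 mm from its centre along -x, half-way up; same axes.
- board: The same pine board; this origin is the centre of its underside, axes as board_center.
- gauge_tip (a point): Tip of the gauge's pointer, the mark: a flat upright steel blade, 5 mm thick, 10 mm high, pointing squarely at the board's path from the side, 102 mm above the bench (half-way up the board). The board's outer end face must come level with it in x (axes as the support's). The tip stands at y = -45 mm of the support, so a board on the middle line passes with 20 mm to spare. Fixed.
- gauge: The fixed gauge: origin at work-surface level on the support's middle line, right below the mark; axes as the support's. Its foot (60 x 50 mm) and 12 mm post, 112 mm high, stand at y = -105 mm, on the side away from the robot, 200 to 240 mm out from the support's outer edge.
- paint_tin: Bystander: closed paint tin, 84 mm across, 100 mm high; origin at the centre of its underside.
- screw_jar: Bystander: closed jar, 68 mm across, 90 mm high; origin at the centre of its underside.
- screwdriver: Bystander: a screwdriver lying on the bench between the robot and the support's outer side; origin under its middle.
Mind the look-alikes: they are no part of the job. What is shaped like the part that bears stop_top but pink or purple is not meant.

How it is judged:
By the outcome, as a careful person would: the job done as asked, in the order asked, and still so for the second after the job is handed in, while the arm keeps its last pose, push and grip.
It also fails if it takes over 54 s, if anything falls off the work surface, if the arm or the gripper's body presses on something with over 40 N, if the wrist force passes 120 N, or if a joint passes its speed limit or range.

## Working session

There is one attempt and no reset: what is moved stays moved. The work goes in short steps, Python scripts to look and compute and a shell command to move; the robot and the scene stay as the last step left them, time stands still between calls to the robot, and variables do not carry over. Pictures are saved under pics/ and viewed, and the job is handed in when it is done.

```bash
ls; mkdir -p pics
python3 - <<'E'
from plant import ctrl, imaging
import cv2
print(ctrl.get_state())
for n in ["scene","top","wrist"]:
    i=imaging.camera_info(n); print(n,i)
    im=imaging.read_camera(n); cv2.imwrite(f"pics/{n}0.png",im[:,:,::-1])
E
```

```text
pics
{'time': 0.0, 'qpos': array([ 9.81990233e-01,  2.87167686e-01,  1.57817340e+00,  3.16069324e-06,
        1.27865072e+00, -1.50013859e-01]), 'dq': array([ 0.00163025, -0.00015864, -0.00113482, -0.00080628,  0.00197843,
        0.0004404 ]), 'joint_efforts': array([-1.23081241e-03, -4.05989778e+01, -2.92619133e+01, -2.06334080e-04,
        5.92337397e-03,  4.01050585e-06]), 'eef_pos': array([0.28637725, 0.61050146, 0.22994781]), 'tcp_rot': array([ 2.17640545e-01,  9.76028255e-01, -1.11810632e-03, -4.34535745e-04]), 'contact_force': array([-0.08534027, -0.84301306,  0.48393349]), 'wrist_torque': array([ 0.04573922, -0.04369629, -0.00860527]), 'opening': 1.0018132446878325}
scene {'intrinsics': array([[524.32767896,   0.        , 276.10492903],
       [  0.        , 524.32767896, 212.31249706],
       [  0.        ,   0.        ,   1.        ]]), 'origin': array([ 1.44824638, -0.01142788,  1.52828738]), 'attitude': array([ 0.73335647,  0.62473068, -0.1780491 , -0.20049536])}
top {'intrinsics': array([[545.2726325 ,   0.        , 284.46094263],
       [  0.        , 545.2726325 , 208.05256471],
       [  0.        ,   0.        ,   1.        ]]), 'origin': array([0.4609242 , 0.1114887 , 1.83867534]), 'attitude': array([-0.70310037,  0.71055584, -0.02007892,  0.01889698])}
wrist {'intrinsics': array([[325.1922621 ,   0.        , 277.96314958],
       [  0.        , 325.1922621 , 205.50562844],
       [  0.        ,   0.        ,   1.        ]]), 'origin': array([0.21206364, 0.64578078, 0.37298717]), 'attitude': array([0.83306264, 0.52908821, 0.08623242, 0.13651471])}
```

View pics/scene0.png

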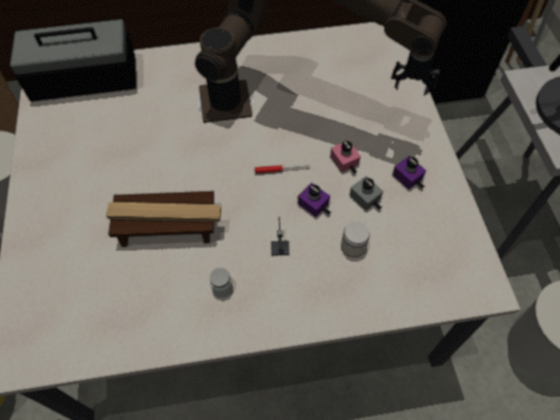

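View pics/top0.png

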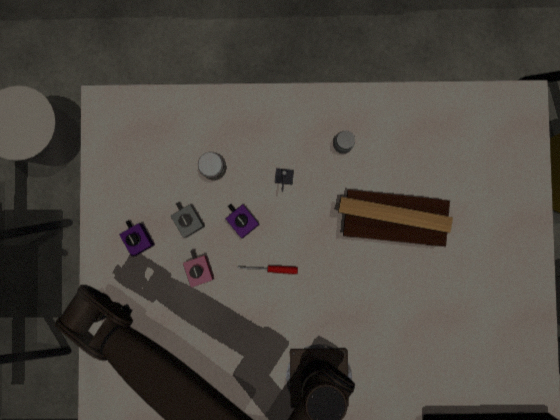

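View pics/wrist0.png

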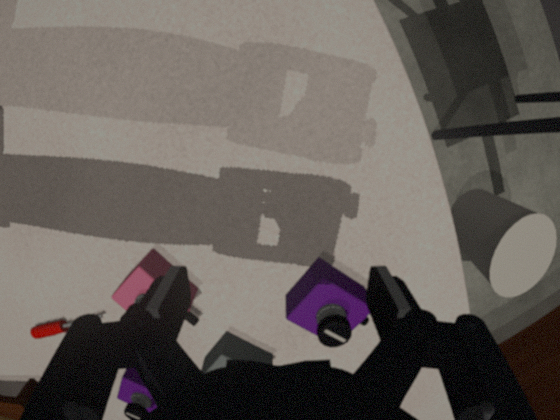

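```bash
cat > h.py <<'E'
import numpy as np, cv2
from scipy.spatial.transform import Rotation as R
from plant import ctrl, imaging
def ray(info,uv,fish=False):
    K=info["intrinsics"]; d=np.array([(uv[0]-K[0,2])/K[0,0],(uv[1]-K[1,2])/K[1,1]])
    if fish:
        th=np.hypot(*d); v=np.array([*(d/max(th,1e-9)*np.sin(th)),np.cos(th)])
    else: v=np.array([d[0],d[1],1.])
    return R.from_quat(info["attitude"]).apply(v)
def onz(info,uv,z,fish=False):
    v=ray(info,uv,fish); o=info["origin"]; return (o+v*(z-o[2])/v[2])[:2]
def proj(info,p,fish=False):
    v=R.from_quat(info["attitude"]).inv().apply(np.asarray(p)-info["origin"]); K=info["intrinsics"]
    if fish:
        r=np.hypot(v[0],v[1]); th=np.arctan2(r,v[2]); d=v[:2]/max(r,1e-9)*th
    else: d=v[:2]/v[2]
    return np.array([K[0,0]*d[0]+K[0,2],K[1,1]*d[1]+K[1,2]])
def tool(p):
    "world point -> tool frame offset in row units (25mm)"
    s=ctrl.get_state(); return R.from_quat(s["tcp_rot"]).inv().apply(np.asarray(p)-s["eef_pos"])/0.025
E
python3 - <<'E'
from h import *
for c in ["top","scene"]:
    i=imaging.camera_info(c); im=imaging.read_camera(c)
    for n,z in [("stop_top",.094),("support",.09),("board_center",.114),("gauge",.11),("paint_tin",.1),("screw_jar",.09),("screwdriver",.01)]:
        for r in imaging.silhouettes(c,n):
            if r["p"]<.2: continue
            m=r["mask"].astype(np.uint8); cs=max(cv2.findContours(m,0,2)[0],key=cv2.contourArea)
            rc=cv2.minAreaRect(cs)
            print(c,n,round(r["p"],2),np.round(r["uv"]),np.round(onz(i,r["uv"],z),3),m.sum(),
              [np.round(onz(i,b,z),3).tolist() for b in cv2.boxPoints(rc)] if n in("support","board_center") else "")
print(ctrl.get_state()["time"])
E
```

```text
top stop_top 0.66 [240. 220.] [0.519 0.252] 124 
top stop_top 0.53 [186. 223.] [0.513 0.425] 109 
top stop_top 0.49 [131. 240.] [0.459 0.6  ] 135 
top support 0.8 [399. 222.] [ 0.508 -0.259] 2971 [[0.468, -0.076], [0.535, -0.085], [0.493, -0.412], [0.426, -0.403]]
top support 0.66 [212. 165.] [0.7   0.339] 599 [[0.7, 0.402], [0.756, 0.345], [0.69, 0.281], [0.634, 0.337]]
top board_center 0.9 [394. 214.] [ 0.534 -0.24 ] 1876 [[0.537, -0.059], [0.591, -0.069], [0.524, -0.427], [0.471, -0.417]]
top gauge 0.7 [282. 179.] [0.649 0.116] 274 
top paint_tin 0.67 [212. 166.] [0.694 0.338] 596 
top screw_jar 0.69 [344. 140.] [ 0.775 -0.086] 385 
top screwdriver 0.85 [280. 266.] [0.367 0.126] 236 
top screwdriver 0.52 [285. 176.] [0.669 0.106] 282 
top screwdriver 0.48 [212. 166.] [0.706 0.349] 589 
scene stop_top 0.7 [415. 163.] [0.476 0.601] 105 
scene stop_top 0.68 [317. 189.] [0.524 0.254] 126 
scene stop_top 0.62 [367. 183.] [0.527 0.422] 121 
scene support 0.77 [164. 224.] [ 0.572 -0.25 ] 2791 [[0.531, -0.421], [0.584, -0.094], [0.674, -0.102], [0.622, -0.421]]
scene support 0.26 [280. 243.] [0.701 0.102] 365 [[0.737, 0.07], [0.622, 0.087], [0.631, 0.144], [0.745, 0.124]]
scene board_center 0.69 [162. 209.] [ 0.534 -0.249] 1870 [[0.542, -0.421], [0.475, -0.421], [0.543, -0.061], [0.607, -0.069]]
scene gauge 0.53 [281. 244.] [0.715 0.104] 350 
scene paint_tin 0.91 [356. 239.] [0.729 0.336] 807 
scene screw_jar 0.65 [220. 283.] [ 0.803 -0.095] 582 
scene screwdriver 0.7 [270. 166.] [0.349 0.125] 171 
0.95
```

Run:
```python
from h import *
s=ctrl.get_state(); i=imaging.camera_info("wrist")
T=R.from_quat(s["tcp_rot"]); 
print("cam in tool",T.inv().apply(i["origin"]-s["eef_pos"]),"cam axes in tool",T.inv().apply(R.from_quat(i["attitude"]).as_matrix().T).round(3))
print("tcp px",proj(i,s["eef_pos"],True))
for dx in np.arange(0,.2,.04):
    p=s["eef_pos"]+T.apply([dx,0,0.136]); print(dx,proj(i,p,True))
print(tool([.52,.424,.094]))
```

```text
cam in tool [ 8.23037638e-02 -5.66944045e-06 -1.42922351e-01] cam axes in tool [[-0.     1.    -0.001]
 [-0.948 -0.001 -0.319]
 [-0.319  0.001  0.948]]
tcp px [277.66363818 269.82154017]
0.0 [277.5848434  193.22312763]
0.04 [277.5486181  148.86255504]
0.08 [277.51576302 102.60002068]
0.12 [277.48801852  56.22924448]
0.16 [277.46642879  11.56862448]
[-11.62577705  -2.8096666    5.49267608]
```

```bash
python3 -m creep '[-1.5,-0.4,0,0,-3,-0.7,0,0,-4.5,-1.1,0,0,-6,-1.4,0,0,-7.5,-1.8,0,0,-9,-2.2,0,0,-10.5,-2.5,0,0,-11.6,-2.8,1,0,-11.6,-2.8,1,0,-11.6,-2.8,1,0]'
python3 - <<'E'
from h import *
i=imaging.camera_info("wrist"); im=imaging.read_camera("wrist"); cv2.imwrite("pics/w1.png",im[:,:,::-1])
print(imaging.camera_info("wrist")["origin"]-i["origin"])
for r in imaging.silhouettes("wrist","stop_top"):
    print(round(r["p"],2),np.round(r["uv"],1),onz(i,r["uv"],.09,True),r["mask"].sum())
print(ctrl.get_state()["eef_pos"],ctrl.get_state()["qpos"])
E
```

```text
time: 1.78
eef_pos: [0.5198, 0.4226, 0.204]
tcp_rot: [0.219, 0.976, -0.001, -0.002]
contact_force: [0.5, -0.2, 0.2]
opening: 0.998
[-0.00074793  0.00103433  0.00132044]
0.94 [435.7  57.2] [0.46170762 0.59538791] 1730
0.86 [163.7  44.9] [0.36117968 0.39615998] 1853
0.71 [122.6 271.9] [0.52005466 0.25162575] 1231
0.69 [286.9 201.5] [0.52321103 0.42909498] 1810
[0.51914865 0.42490316 0.20646972] [ 5.34742057e-01  2.96748333e-01  1.60997086e+00  5.04083661e-04
  1.23501250e+00 -5.97584233e-01]
```

View pics/w1.png

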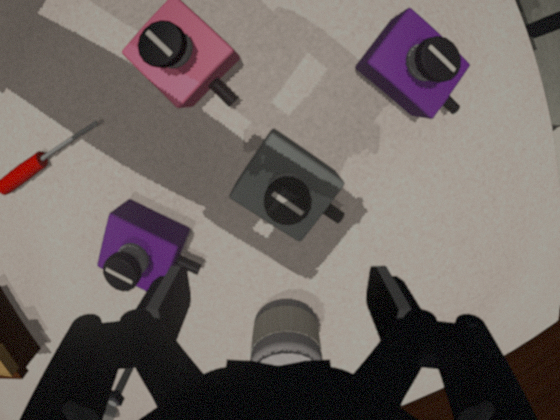

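Run:
```python
from h import *
im=cv2.imread("pics/w1.png")[150:260,220:360]; cv2.imwrite("pics/z1.png",cv2.resize(np.clip(im.astype(float)*2.2,0,255).astype(np.uint8),None,fx=5.5,fy=5.5,interpolation=cv2.INTER_CUBIC)[:600,:770])
```

```text
(no output)
```

View pics/z1.png

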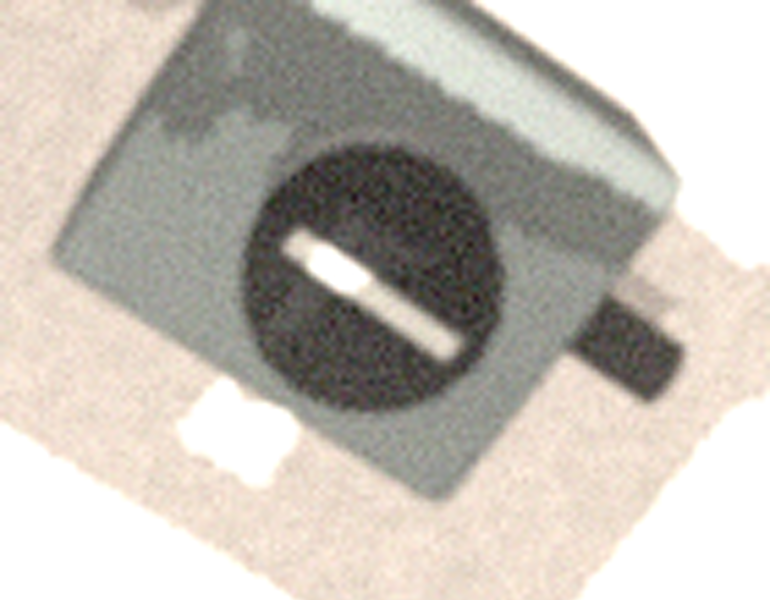

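Run:
```python
from h import *
i=imaging.camera_info("wrist"); s=ctrl.get_state()
p=onz(i,(287.8,203.4),.094,True); print(p)
print(tool([*p,.094]), s["eef_pos"], s["time"])
a=onz(i,(220+283/5.5,150+240/5.5),.094,True);b=onz(i,(220+463/5.5,150+348/5.5),.094,True); print(np.degrees(np.arctan2(*(b-a)[::-1])),np.linalg.norm(b-a))
t=imaging.camera_info("top")
```

```text
[0.52432322 0.43181143]
[-0.07215091  0.33739011  4.49880679] [0.51914865 0.42490316 0.20646972] 1.8833
32.71953368596588 0.03221673465026292
```

```bash
python3 -m creep '[0,0.3,1.5,0,0,0.3,3,0,0,0.3,3,0,0,0.3,3,0]'
python3 - <<'E'
from h import *
P=[]
for k in range(4):
    i=imaging.camera_info("wrist"); im=imaging.read_camera("wrist"); s=ctrl.get_state(); P.append(np.r_[s["eef_pos"],i["origin"]])
print(np.array(P).round(4)); cv2.imwrite("pics/w2.png",im[:,:,::-1])
E
```

```text
time: 2.22
eef_pos: [0.5203, 0.4316, 0.1295]
tcp_rot: [0.217, 0.976, -0.002, -0.002]
contact_force: [-0.1, 0.0, 1.0]
opening: 0.998
[[0.5221 0.4324 0.1324 0.4463 0.4668 0.2726]
 [0.5233 0.4328 0.1342 0.4474 0.4672 0.2753]
 [0.5238 0.4329 0.1351 0.4482 0.4674 0.2769]
 [0.5241 0.4327 0.1353 0.4486 0.4673 0.2777]]
```

View pics/w2.png

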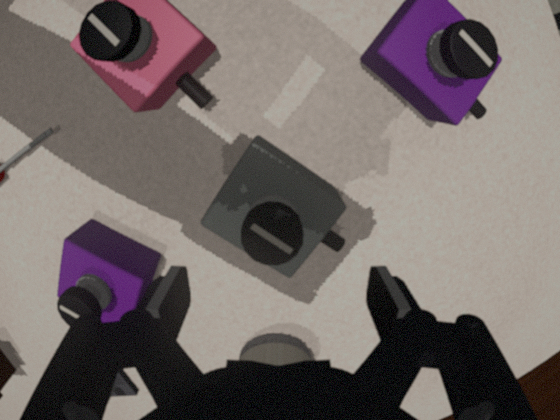

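Run:
```python
from h import *
im=cv2.imread("pics/w2.png")[190:280,220:330]; cv2.imwrite("pics/z2.png",cv2.resize(np.clip(im.astype(float)*3,0,255).astype(np.uint8),None,fx=6.5,fy=6.5,interpolation=cv2.INTER_CUBIC))
i=imaging.camera_info("wrist");s=ctrl.get_state()
p=onz(i,(271,238.5),.094,True);print(p,tool([*p,.094]),s["eef_pos"])
```

```text
[0.52368828 0.42858014] [-0.05125242 -0.16512575  1.65026158] [0.52406723 0.43273285 0.13527223]
```

View pics/z2.png

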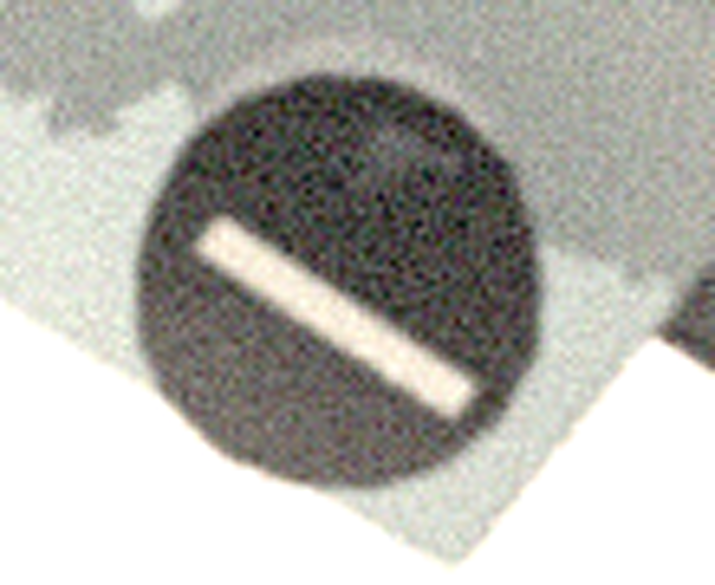

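```bash
python3 -m creep '[0,-0.1,0.5,0,0,-0.13,0.8,0,0,-0.13,1.1,0,0,-0.13,1.3,0,0,-0.13,1.3,0,0,-0.13,1.3,0,0,-0.13,1.3,0,0,-0.13,1.3,0]' 255 60
python3 - <<'E'
from h import *
for k in range(2):
    i=imaging.camera_info("wrist"); im=imaging.read_camera("wrist"); s=ctrl.get_state(); print(s["eef_pos"],s["contact_force"],s["opening"])
cv2.imwrite("pics/w3.png",im[:,:,::-1])
E
```

```text
time: 3.08
eef_pos: [0.5217, 0.4285, 0.0993]
tcp_rot: [0.218, 0.976, 0.0, 0.0]
contact_force: [0.6, 0.4, 0.2]
opening: 0.002
[0.52170802 0.42853398 0.09940351] [ 0.05460883  0.00227464 -0.34508269] -0.0010597410581525905
[0.52166462 0.42853758 0.09939037] [-0.21108441  0.04762452 -0.18786125] 0.0007236344386062655
```

View pics/w3.png

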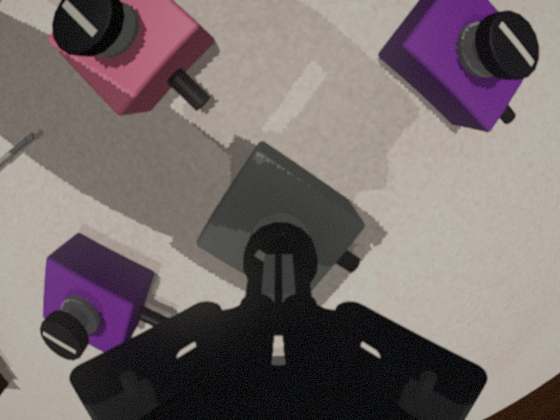

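```bash
python3 -m creep '[0,0,0.1,0,0,0,0.18,0,0,0,0.24,0,0,0,0.3,0,0,0,0.36,0,0,0,0.42,0,0,0,0.46,0,0,0,0.46,0]'
```

```text
time: 3.85
eef_pos: [0.5215, 0.4285, 0.0881]
tcp_rot: [0.218, 0.976, 0.0, 0.0]
contact_force: [-1.0, -0.5, 4.8]
opening: 0.002
```

```bash
python3 -m creep '[0,0,0.04,0,0,0,0.08,0,0,0,0.08,0,0,0,0.08,0]'
```

```text
time: 4.18
eef_pos: [0.5216, 0.4285, 0.088]
tcp_rot: [0.218, 0.976, -0.0, 0.0]
contact_force: [-3.0, -3.3, 10.9]
opening: -0.005
```

```bash
python3 -m creep '[0,0,-0.4,0,-0.05,0.05,-1.2,0,-0.05,0.05,-2.2,0,-0.05,0.05,-2.4,0]'; python3 -m creep '[0,0,0,0,0,0,0,0,0,0,0,0,0,0,0,0,0,0,0,0,0,0,0,0,0,0,0,0]' 0
python3 - <<'E'
from h import *
for k in range(2):
    i=imaging.camera_info("wrist"); im=imaging.read_camera("wrist"); s=ctrl.get_state(); print(s["eef_pos"],s["contact_force"],s["opening"],s["qpos"][5])
cv2.imwrite("pics/w4.png",im[:,:,::-1])
E
```

```text
time: 4.52
eef_pos: [0.5249, 0.4301, 0.1495]
tcp_rot: [0.218, 0.976, 0.002, 0.002]
contact_force: [0.5, -0.2, 1.0]
opening: -0.002
time: 5.1
eef_pos: [0.5228, 0.4287, 0.1446]
tcp_rot: [0.218, 0.976, -0.0, -0.0]
contact_force: [-0.6, 0.0, 0.1]
opening: 0.976
[0.52289893 0.42882338 0.1448835 ] [-0.807855   -0.59661732 -0.0523945 ] 0.9998633642838233 -0.5948313957666116
[0.52294309 0.42889404 0.14505187] [ 0.42441365 -0.00088594 -0.54360512] 0.9992197140629464 -0.5948092360696359
```

View pics/w4.png

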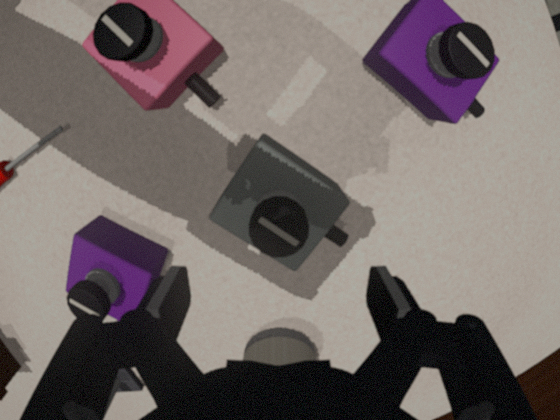

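```bash
python3 - <<'E'
from h import *
i=imaging.camera_info("wrist")
p=onz(i,(278.3,231.5),.094,True);print(p,tool([*p,.064]))
E
python3 -m creep '[0,0,1,0,0,0,2,0,0,0,3,0,0,0,3.22,0,0,0,3.22,0,0,0,3.22,0]' - 30
python3 -m creep '[0,0,0,0,0,0,0,0,0,0,0,0,0,0,0,0,0,0,0,0,0,0,0,0]' 255 30
python3 - <<'E'
from h import *
i=imaging.camera_info("wrist"); im=imaging.read_camera("wrist"); s=ctrl.get_state(); print(s["eef_pos"],s["contact_force"],s["opening"])
cv2.imwrite("pics/w5.png",im[:,:,::-1])
E
```

```text
[0.52380338 0.42895803] [-0.03067503  0.01789991  3.24206383]
time: 5.7
eef_pos: [0.5234, 0.4292, 0.0655]
tcp_rot: [0.218, 0.976, 0.0, 0.0]
contact_force: [-0.0, 0.0, 0.6]
opening: 0.999
time: 6.2
eef_pos: [0.5235, 0.429, 0.0657]
tcp_rot: [0.218, 0.976, 0.0, 0.001]
contact_force: [-0.8, -0.6, 1.1]
opening: 0.456
[0.52346235 0.42897282 0.06559236] [ 0.41382172 -1.82491599  2.2689832 ] 0.45745884876803555
```

View pics/w5.png

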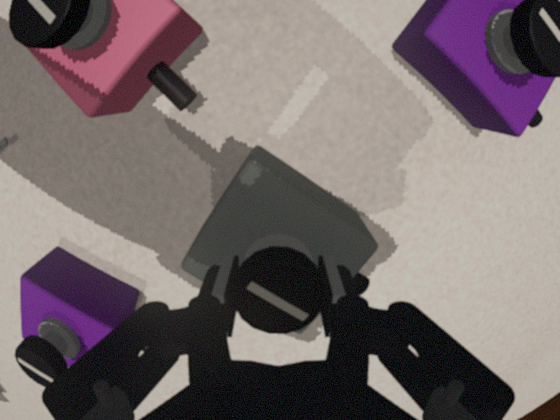

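```bash
python3 -m creep '[0,0,0,0.6,0,0,0,1.5,0,0,0,2.5,0,0,0,3.5,0,0,0,4.5,0,0,0,5.5,0,0,0,6.5,0,0,0,7.5,0,0,0,8.5,0,0,0,9.5,0,0,0,10.2,0,0,0,10.7,0,0,0,11.2,0,0,0,11.2,0,0,0,11.2]'
python3 - <<'E'
from h import *
s=ctrl.get_state(); print(s["qpos"][5],s["wrist_torque"],s["contact_force"])
E
```

```text
time: 7.5
eef_pos: [0.5235, 0.4289, 0.0653]
tcp_rot: [0.65, 0.76, 0.0, 0.0]
contact_force: [-0.0, -1.3, 2.8]
opening: 0.458
0.38143139033456425 [-0.2096591  -0.10363521  0.06585179] [-0.04029577 -1.27046534  2.81538029]
```

```bash
python3 -m creep '[0,0,0,0.4,0,0,0,0.8,0,0,0,1.2,0,0,0,1.2,0,0,0,1.2]'
python3 - <<'E'
from h import *
s=ctrl.get_state(); print(s["qpos"][5],s["wrist_torque"],s["contact_force"])
i=imaging.camera_info("wrist"); im=imaging.read_camera("wrist");cv2.imwrite("pics/w6.png",im[:,:,::-1])
E
```

```text
time: 7.92
eef_pos: [0.5234, 0.4293, 0.0653]
tcp_rot: [0.688, 0.726, 0.001, 0.001]
contact_force: [0.7, 0.2, 1.8]
opening: 0.457
0.48410198078287664 [ 0.04559063 -0.19328589  0.8271718 ] [0.73326429 0.17501469 1.8057765 ]
```

View pics/w6.png

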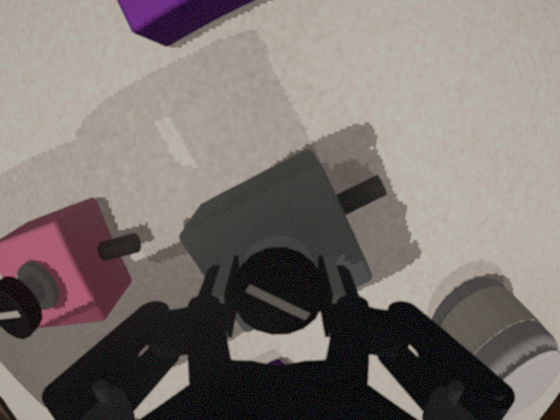

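```bash
python3 -m creep '[0,0,0,0,0,0,0,0,0,0,0,0,0,0,0,0,0,0,0,0,0,0,0,0,0,0,-1,0,0,0,-2,0,0,0,-3.2,0,0,0,-3.2,0,0,0,-3.2,0]' 0
python3 - <<'E'
from h import *
i=imaging.camera_info("wrist"); im=imaging.read_camera("wrist");cv2.imwrite("pics/w7.png",im[:,:,::-1])
E
```

```text
time: 8.88
eef_pos: [0.5245, 0.4299, 0.148]
tcp_rot: [0.689, 0.724, 0.003, 0.001]
contact_force: [1.1, 0.2, -0.6]
opening: 1.0
```

View pics/w7.png

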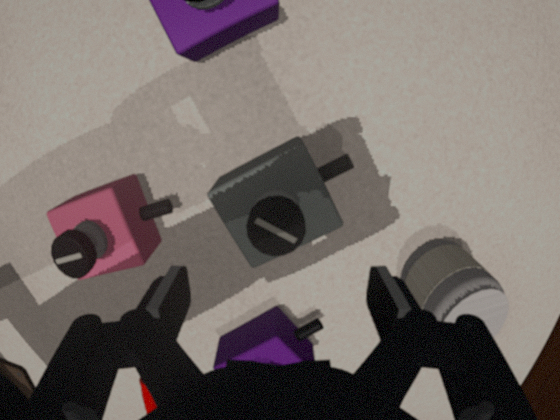

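Run:
```python
from h import *
im=cv2.imread("pics/w7.png"); g=cv2.cvtColor(im,6)
i=imaging.camera_info("wrist")
m=np.zeros_like(g); cv2.circle(m,(276,226),24,1,-1)
ys,xs=np.nonzero((g>75)&(m>0)); print(len(xs))
W=np.array([onz(i,(x,y),.094,True) for x,y in zip(xs,ys)]); c=W.mean(0); u=np.linalg.svd(W-c)[2][0]; print(c,np.degrees(np.arctan2(u[1],u[0]))%180)
im=cv2.imread("pics/w4.png"); g=cv2.cvtColor(im,6); q=R.from_quat([.218,.976,0,0])
i=dict(i); s=ctrl.get_state(); T=R.from_quat(s["tcp_rot"]); 
i["origin"]=np.array([.5229,.4289,.145])+q.apply([.0823,0,-.1429]); i["attitude"]=(q*T.inv()*R.from_quat(i["attitude"])).as_quat()
m=np.zeros_like(g); cv2.circle(m,(278,230),24,1,-1)
ys,xs=np.nonzero((g>75)&(m>0)); print(len(xs))
W=np.array([onz(i,(x,y),.094,True) for x,y in zip(xs,ys)]); c=W.mean(0); u=np.linalg.svd(W-c)[2][0]; print(c,np.degrees(np.arctan2(u[1],u[0]))%180)
```

```text
169
[0.52426881 0.42770096] 152.89903961134047
174
[0.52340601 0.42893998] 28.849156488444745
```

```bash
python3 -m creep '[0,0,-1,0,-0.5,0,-2,0,-1.5,0,-3,0,-2.8,0,-4,0,-4.1,0,-5,0,-5.5,0,-6,0.4,-7,0,-6,0.8,-8.5,0,-6,1.2,-10,0,-6,1.6,-11.5,0,-6,2,-13,0,-6,2.4,-14.5,0,-6,2.6,-16,0,-6,2.6,-17.5,0,-6,2.6,-19,0,-6,2.6,-20.2,0,-6,2.6,-21.2,0,-6,2.6,-22,0,-6,2.6,-22,0,-6,2.6,-22,0,-6,2.6]'
python3 - <<'E'
from h import *
for k in range(3):
    i=imaging.camera_info("wrist"); im=imaging.read_camera("wrist"); s=ctrl.get_state(); print(s["eef_pos"],i["origin"])
cv2.imwrite("pics/w8.png",im[:,:,::-1]); print(s["qpos"])
E
```

```text
time: 10.6
eef_pos: [0.5497, -0.1209, 0.2925]
tcp_rot: [0.768, 0.641, -0.001, -0.002]
contact_force: [-0.4, 0.3, -1.2]
opening: 1.001
[ 0.54982826 -0.12003443  0.2929657 ] [ 0.56473834 -0.04025983  0.43556317]
[ 0.54999089 -0.119516    0.29340805] [ 0.56466718 -0.03935546  0.43597875]
[ 0.55014141 -0.11926368  0.29384366] [ 0.56463395 -0.03877473  0.43640684]
[-3.93871879e-01 -2.74503078e-03  1.78473727e+00  3.86607717e-04
  1.36143996e+00 -2.17976961e-01]
```

View pics/w8.png

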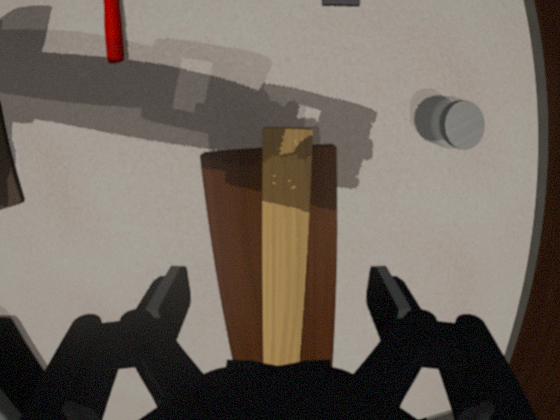

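```bash
python3 -m creep '[1.3,0,0,0,2.6,0,0,0,3.6,0,0,0,4,0,0,0,4,0,0,0,4,0,0,0]'
python3 - <<'E'
from h import *
for k in range(3):
    i=imaging.camera_info("wrist"); im=imaging.read_camera("wrist"); s=ctrl.get_state(); print(s["eef_pos"],i["origin"],i["attitude"])
cv2.imwrite("pics/w9.png",im[:,:,::-1])
for n in ["gauge","board_center","support"]:
    for r in imaging.silhouettes("wrist",n):
        print(n,r["p"],r["uv"])
E
```

```text
time: 11.25
eef_pos: [0.5679, -0.0212, 0.2947]
tcp_rot: [0.766, 0.643, -0.0, 0.0]
contact_force: [0.0, 0.1, -0.1]
opening: 1.001
[ 0.56787513 -0.02200691  0.29473254] [0.58208655 0.05984377 0.4375738 ] [ 0.9830978  -0.08629705 -0.01418988  0.16084212]
[ 0.5678844  -0.02253819  0.29474691] [0.58219675 0.05903232 0.43758389] [ 0.98303684 -0.08701244 -0.01429823  0.16081966]
[ 0.56791714 -0.02282561  0.29478066] [0.58228703 0.05849426 0.43760813] [ 0.98300019 -0.0875418  -0.01437009  0.16074997]
gauge 0.73 [338.7, 48.2]
board_center 0.96 [283.1, 282.9]
support 0.72 [251.5, 286.8]
support 0.47 [336.7, 48.1]
```

View pics/w9.png

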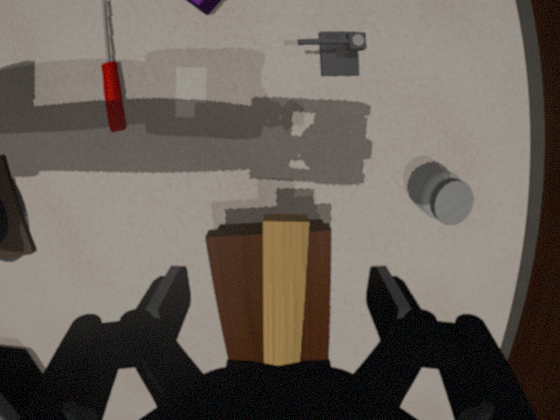

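Run:
```python
from h import *
im=cv2.imread("pics/w9.png")
a=cv2.resize(np.clip(im[15:85,265:385].astype(float)*1.6,0,255).astype(np.uint8),None,fx=6.5,fy=6.5,interpolation=cv2.INTER_CUBIC); cv2.imwrite("pics/z9a.png",a)
b=cv2.resize(np.clip(im[200:290,195:345].astype(float)*2,0,255).astype(np.uint8),None,fx=5.3,fy=5.3,interpolation=cv2.INTER_CUBIC); cv2.imwrite("pics/z9b.png",b)
```

```text
(no output)
```

View pics/z9a.png

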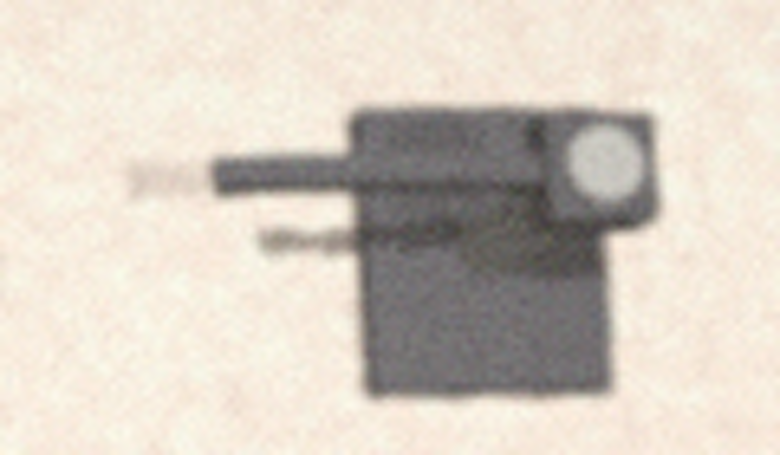

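View pics/z9b.png

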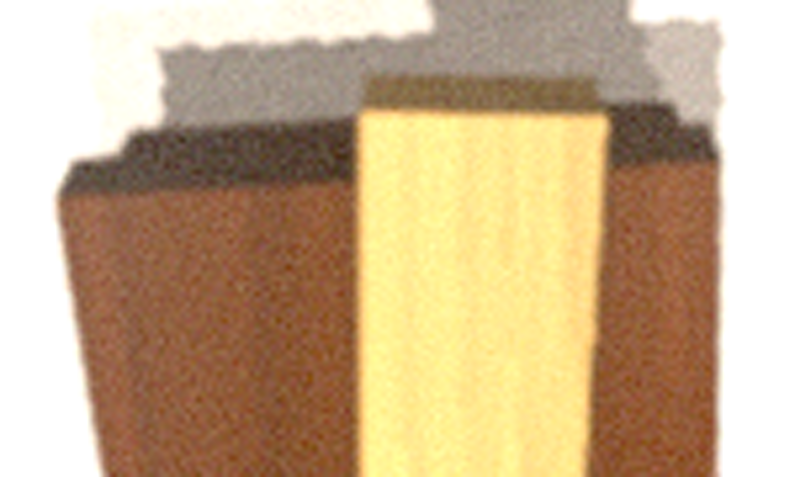

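```bash
cat > sup.py <<'E'
from h import *
i={"intrinsics":imaging.camera_info("wrist")["intrinsics"],"origin":np.array([0.58228703,0.05849426,0.43760813]),"attitude":np.array([0.98300019,-0.0875418,-0.01437009,0.16074997])}
A=lambda x,y:(265+(x+.5)/6.5-.5,15+(y+.5)/6.5-.5)
B=lambda x,y:(195+(x+.5)/5.3-.5,200+(y+.5)/5.3-.5)
f=lambda uv,z:onz(i,uv,z,True)
E
python3 - <<'E'
from sup import *
post=f(A(608,160),.112); print("post",post)
for n,p in [("tipdark",A(213,178)),("tiplight",A(135,178))]:
    q=f(p,.107); print(n,q,np.linalg.norm(q-post))
print("blade near post",f(A(540,172),.107))
oc1=f(B(62,197),.09); oc2=f(B(716,158),.09); print("outer corners",oc1,oc2,np.linalg.norm(oc1-oc2))
l2=f(B(105,470),.09); r2=f(B(716,470),.09); print(l2,r2)
print("edge dir",np.degrees(np.arctan2(*(oc1-oc2)[::-1])),"left",np.degrees(np.arctan2(*(oc1-l2)[::-1])),"right",np.degrees(np.arctan2(*(oc2-r2)[::-1])))
b1=f(B(360,108),.114); b2=f(B(607,116),.114); b3=f(B(360,470),.114); b4=f(B(587,470),.114)
print("board",b1,b2,np.linalg.norm(b1-b2),np.degrees(np.arctan2(*(b1-b3)[::-1])),np.degrees(np.arctan2(*(b2-b4)[::-1])),np.degrees(np.arctan2(*(b1-b2)[::-1])))
E
```

```text
post [0.67221599 0.10846772]
tipdark [0.61175131 0.11407705] 0.06072430791423204
tiplight [0.60000771 0.11601773] 0.07260190850860543
blade near post [0.66235775 0.10837831]
outer corners [ 0.47079152 -0.0800138 ] [ 0.61588937 -0.09615432] 0.1459928195956445
[ 0.46165357 -0.15222963] [ 0.60685247 -0.17773003]
edge dir 173.6525771420819 left 82.78831126513828 right 83.67858773843737
board [ 0.54393111 -0.06165774] [ 0.59270838 -0.07221537] 0.04990676550743263 78.69923484754776 79.07646860651028 167.7869713992478
```

```bash
python3 -m creep '[1.2,0,0,0,2,0,0,0,2,0,0,0,2,0,0,0,2,0,0,0]'
python3 - <<'E'
from h import *
for k in range(3):
    i=imaging.camera_info("wrist"); im=imaging.read_camera("wrist"); s=ctrl.get_state(); print(s["eef_pos"],i["origin"].tolist(),i["attitude"].tolist())
cv2.imwrite("pics/w10.png",im[:,:,::-1])
im=im[:,:,::-1]
a=cv2.resize(np.clip(im[45:125,265:385].astype(float)*1.6,0,255).astype(np.uint8),None,fx=6.5,fy=6.5,interpolation=cv2.INTER_CUBIC); cv2.imwrite("pics/z10a.png",a)
b=cv2.resize(np.clip(im[240:340,195:345].astype(float)*2,0,255).astype(np.uint8),None,fx=5.3,fy=5.3,interpolation=cv2.INTER_CUBIC); cv2.imwrite("pics/z10b.png",b)
E
```

```text
time: 11.97
eef_pos: [0.5768, 0.0265, 0.2948]
tcp_rot: [0.767, 0.642, -0.0, 0.0]
contact_force: [-0.9, -0.6, 0.0]
opening: 1.005
[0.57677246 0.02630103 0.2947454 ] [0.5912045921987744, 0.10749131181349007, 0.4376150566379801] [0.9829860023868172, -0.0876543950490389, -0.014380907711107244, 0.16077442468743575]
[0.57677584 0.0262431  0.29479135] [0.5912279873951181, 0.1072950605439956, 0.43763889510223175] [0.9829739150443905, -0.08790144310955367, -0.014406839107494506, 0.16071111233667673]
[0.576781   0.02629109 0.29483045] [0.5912420375544796, 0.10722915452792191, 0.4376678198738105] [0.9829720087021115, -0.08803194865646881, -0.014408839447272802, 0.16065114836086164]
```

View pics/z10a.png

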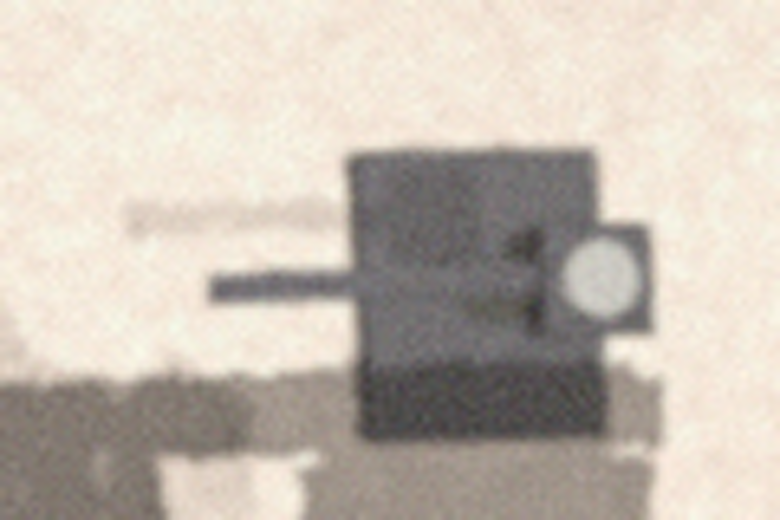

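View pics/z10b.png

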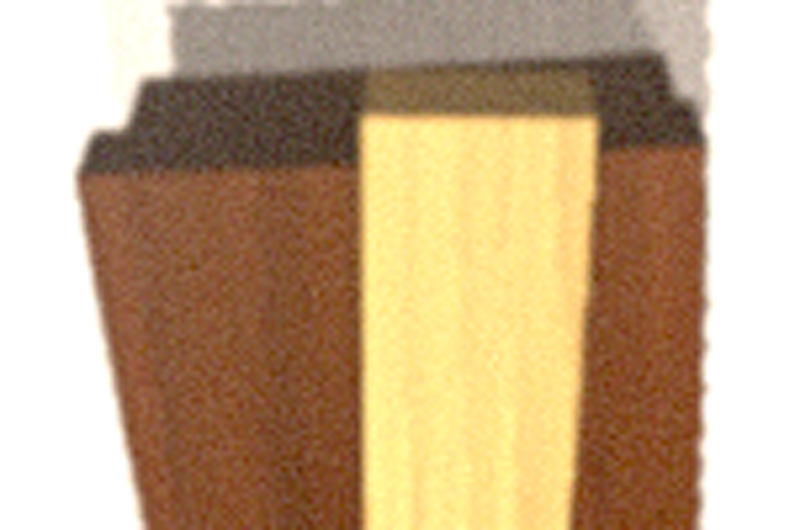

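```bash
cat > sup2.py <<'E'
from h import *
i={"intrinsics":imaging.camera_info("wrist")["intrinsics"],"origin":np.array([0.59124,0.10723,0.43767]),"attitude":np.array([0.982972,-0.088032,-0.0144088,0.160651])}
A=lambda x,y:(265+(x+.5)/6.5-.5,45+(y+.5)/6.5-.5)
B=lambda x,y:(195+(x+.5)/5.3-.5,240+(y+.5)/5.3-.5)
f=lambda uv,z:onz(i,uv,z,True)
E
python3 - <<'E'
import sup,sup2,numpy as np
def go(m,tip,post,c,b):
    f,A,B=m.f,m.A,m.B
    T=f(A(*tip),.107);P=f(A(*post),.112)
    o=[f(B(*q),.09) for q in c]; bb=[f(B(*q),.114) for q in b]
    ang=lambda v:np.degrees(np.arctan2(v[1],v[0]))
    print("tip",T,"post",P,"dir",ang(T-P)-90)
    print("edge mid",(o[0]+o[1])/2,"w",np.linalg.norm(o[0]-o[1]),"edge",ang(o[0]-o[1])-90,"sides",ang(o[0]-o[2]),ang(o[1]-o[3]))
    E=(bb[0]+bb[1])/2
    print("end",E,"w",np.linalg.norm(bb[0]-bb[1]),"dirs",ang(bb[0]-bb[1])-90,ang(bb[0]-bb[2]),ang(bb[1]-bb[3]))
    th=np.radians(83.7);e=np.array([np.cos(th),np.sin(th)]);n=np.array([-e[1],e[0]]);O=(o[0]+o[1])/2
    print("tip in sup",(T-O)@e,(T-O)@n,"end in sup",(E-O)@e,(E-O)@n,"post",(P-O)@e,(P-O)@n)
go(sup,(213,173),(608,160),[(62,197),(716,158),(105,470),(716,470)],[(360,108),(607,116),(360,470),(587,470)])
go(sup2,(212,287),(604,278),[(80,176),(703,143),(145,525),(700,525)],[(362,113),(598,120),(364,525),(578,525)])
E
```

```text
tip [0.61189476 0.11487311] post [0.67221599 0.10846772] dir 83.93858949861902
edge mid [ 0.54334044 -0.08808406] w 0.1459928195956445 edge 83.6525771420819 sides 82.78831126513828 83.67858773843737
end [ 0.56831975 -0.06693656] w 0.04990676550743263 dirs 77.78697139924779 78.69923484754776 79.07646860651028
tip in sup 0.2092542665329497 -0.045868945432090184 end in sup 0.02376087969763715 -0.02250784474990361 post 0.20950686600395352 -0.10652878178098771
tip [0.61217623 0.11538185] post [0.67213357 0.10804426] dir 83.02282981227174
edge mid [ 0.54331845 -0.08813506] w 0.14631480121538365 edge 83.54012529809191 sides 82.90821322819129 83.71728054691143
end [ 0.56809383 -0.06687715] w 0.050316099946626204 dirs 77.65939962686869 78.69709579515873 79.88172883330141
tip in sup 0.2098439275532933 -0.046109147891554965 end in sup 0.023848243850082385 -0.0222930368971704 post 0.20913003060235966 -0.10650958856586212
```

```bash
python3 -m creep '[-1,0,0.3,0,-2.2,0,0.8,0,-3.6,0,1.4,0.1,-5,0,2,0.2,-6.4,0,2.6,0.2,-7.8,0,3.2,0.2,-9.2,0,3.8,0.2,-10.6,0,4.4,0.2,-12,0,4.8,0.2,-13.2,0.1,5.2,0.2,-14.2,0.1,5.4,0.2,-15,0.1,5.4,0.2,-15.3,0.1,5.4,0.2,-15.3,0.1,5.4,0.2,-15.3,0.1,5.4,0.2,-15.3,0.1,5.4,0.2]'
python3 - <<'E'
from h import *
for k in range(3):
    i=imaging.camera_info("wrist"); im=imaging.read_camera("wrist"); s=ctrl.get_state(); print(s["eef_pos"],s["tcp_rot"])
cv2.imwrite("pics/w11.png",im[:,:,::-1]); print(s["qpos"])
x=s["eef_pos"]
for p in [(.5682,-.0669)]:
    for t in (.18,.22,.25,.29):
        for w in (-.025,.025):
            d=np.radians(78.7); e=np.array([np.cos(d),np.sin(d)]); n=np.array([-e[1],e[0]])
            print(t,w,proj(i,[*(np.array(p)-t*e+w*n),.114],True))
E
```

```text
time: 13.45
eef_pos: [0.5122, -0.3488, 0.1601]
tcp_rot: [0.772, 0.635, 0.0, 0.0]
contact_force: [-0.6, 0.7, -0.6]
opening: 0.999
[ 0.51231712 -0.34853587  0.16015314] [7.72014258e-01 6.35605189e-01 1.59127026e-04 5.91031884e-05]
[ 0.51234796 -0.3484782   0.16012128] [7.71939400e-01 6.35696110e-01 1.12458663e-04 7.51967780e-05]
[ 0.51237359 -0.34853192  0.16014209] [7.71898873e-01 6.35745321e-01 6.38277908e-05 1.10200747e-04]
[-7.60929429e-01  2.32075785e-01  1.77772576e+00  1.10646786e-04
  1.13155692e+00 -5.68127567e-01]
0.18 -0.025 [322.06903861  58.80000699]
0.18 0.025 [234.30790958  58.45725501]
0.22 -0.025 [320.96252403 126.88979533]
0.22 0.025 [234.8787578 126.568246 ]
0.25 -0.025 [319.38380191 176.81106545]
0.25 0.025 [236.07792334 176.51030018]
0.29 -0.025 [316.59146634 237.86515414]
0.29 0.025 [238.42077957 237.59452853]
```

View pics/w11.png

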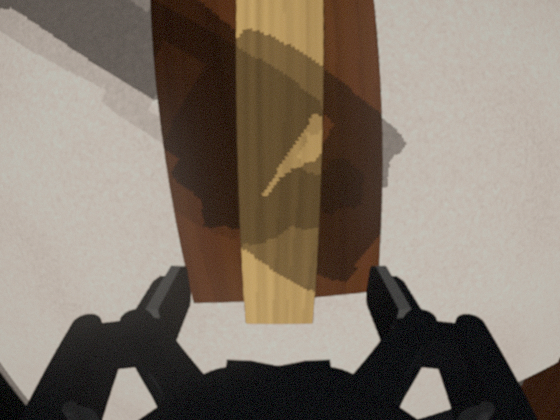

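Run:
```python
from h import *
i=imaging.camera_info("wrist")
t=(onz(i,(245.5,322.5),.114,True)+onz(i,(314.5,323),.114,True))/2; a=[onz(i,p,.114,True) for p in[(236.5,60),(324,60),(238,177),(321.5,177)]]
m1=(a[0]+a[1])/2;m2=(a[2]+a[3])/2
ang=lambda v:np.degrees(np.arctan2(v[1],v[0]))
print(t,m1,m2,ang(m1-m2),ang(m1-t),np.linalg.norm(a[0]-a[1]),np.linalg.norm(a[2]-a[3]))
E_=np.array([.5682,-.0669]); print(np.linalg.norm(E_-t),ang(E_-t))
ie=(onz(i,(193,302),.09,True)+onz(i,(381,293),.09,True))/2; print("inner mid",ie,ang(np.array([.5433,-.0881])-ie),np.linalg.norm(np.array([.5433,-.0881])-ie))
print(tool([*(t+ .07*(E_-t)/np.linalg.norm(E_-t)),.095]))
```

```text
[ 0.4998334  -0.41983669] [ 0.53394552 -0.2444975 ] [ 0.52038496 -0.31254643] 78.72992548712273 78.99066928313319 0.04985203903000886 0.050129714341597215
0.35949728486538607 79.0371322215785
inner mid [ 0.50620646 -0.41678912] 83.56124382472309 0.3307755562216959
[-0.09534814  0.04944501  2.60570011]
```

```bash
python3 -m creep '[0,0.05,0.8,0,0,0.05,1.6,0,0,0.05,2.3,0,0,0.05,2.6,0,0,0.05,2.6,0,0,0.05,2.6,0]' 0
python3 -m creep '[0,0,0,0,0,0,0,0,0,0,0,0,0,0,0,0,0,0,0,0,0,0,0,0,0,0,0,0]' 255 70
python3 - <<'E'
from h import *
i=imaging.camera_info("wrist"); im=imaging.read_camera("wrist"); s=ctrl.get_state(); print(s["eef_pos"],s["tcp_rot"],s["contact_force"],s["wrist_torque"],s["opening"])
cv2.imwrite("pics/w12.png",im[:,:,::-1])
E
```

```text
time: 14.1
eef_pos: [0.5134, -0.3495, 0.095]
tcp_rot: [0.772, 0.635, 0.0, -0.0]
contact_force: [0.0, 0.5, 1.5]
opening: 1.0
time: 14.68
eef_pos: [0.514, -0.3508, 0.0967]
tcp_rot: [0.772, 0.635, 0.0, 0.001]
contact_force: [0.6, 0.5, 6.2]
opening: 0.564
[ 0.51402389 -0.35079221  0.09667137] [7.72384192e-01 6.35153891e-01 1.47643364e-04 1.47402441e-03] [-0.08890723 -0.18703001  5.66004737] [0.10536441 0.13024952 0.00363476] 0.5659434665937289
```

View pics/w12.png

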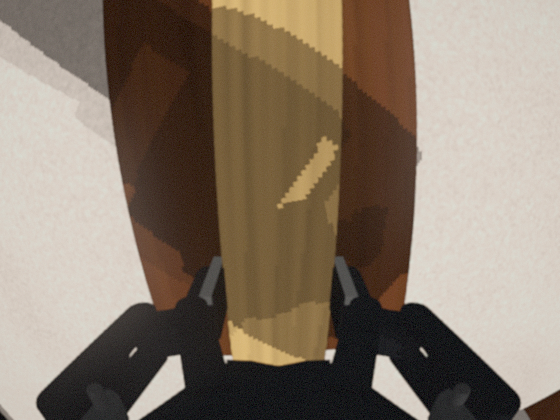

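```bash
python3 -m creep '[0,0,0,-0.2,0,0,0,-0.4,0,0,0,-0.6,0,0,0,-0.8,0,0,0,-0.93,0,0,0,-0.93,0,0,0,-0.93,0,0,0,-0.93]'
python3 - <<'E'
from h import *
s=ctrl.get_state(); print(s["eef_pos"],s["tcp_rot"],s["contact_force"],s["wrist_torque"],2*np.degrees(np.arctan2(s["tcp_rot"][1],s["tcp_rot"][0])))
d=s["eef_pos"][:2]-[.5433,-.0881]; e=np.array([.1132,.9936]); print(d@e, d@[-e[1],e[0]])
E
```

```text
time: 15.4
eef_pos: [0.5146, -0.3507, 0.0967]
tcp_rot: [0.746, 0.666, 0.001, 0.002]
contact_force: [1.5, 0.6, 5.3]
opening: 0.568
[ 0.51457277 -0.35074789  0.09672273] [7.46332614e-01 6.65569852e-01 6.63536235e-04 1.99006712e-03] [1.53593952 0.60270321 5.34073725] [ 0.04975288 -0.02149723 -0.06669842] 83.45234038929306
-0.2642188666772099 -0.0011883627843045947
```

```bash
python3 -m creep '[0.1,0,0,0,0.4,0,0,0,0.8,0,0,0,1.2,0,0,0,1.6,0,0,0,2,0,0,0,2.4,0,0,0,2.8,0,0,0,3.2,0,0,0,3.6,0,0,0,4,0,0,0,4.4,0,0,0,4.8,0,0,0,5.2,0,0,0,5.6,0,0,0,5.9,0,0,0,6.2,0,0,0,6.4,0,0,0,6.4,0,0,0,6.4,0,0,0]'
python3 - <<'E'
from h import *
s=ctrl.get_state(); print(s["eef_pos"],s["tcp_rot"],s["contact_force"],s["wrist_torque"],2*np.degrees(np.arctan2(s["tcp_rot"][1],s["tcp_rot"][0])))
d=s["eef_pos"][:2]-[.5433,-.0881]; e=np.array([.1132,.9936]); print(d@e, d@[-e[1],e[0]])
i=imaging.camera_info("wrist"); im=imaging.read_camera("wrist");cv2.imwrite("pics/w13.png",im[:,:,::-1])
im=imaging.read_camera("top");cv2.imwrite("pics/t13.png",cv2.resize(im[150:270,240:460,::-1],None,fx=3.6,fy=3.6,interpolation=cv2.INTER_CUBIC))
E
```

```text
time: 17.07
eef_pos: [0.5322, -0.1916, 0.0967]
tcp_rot: [0.746, 0.666, 0.0, 0.002]
contact_force: [0.6, -1.2, 7.6]
opening: 0.565
[ 0.53223322 -0.19157824  0.0966776 ] [7.45506418e-01 6.66496462e-01 2.47621484e-05 1.62681852e-03] [ 0.62985034 -1.16907523  7.64661336] [-0.14392412  0.16920717  0.14299807] 83.59460062322029
-0.1040687436651156 -0.0007177822030481083
```

View pics/w13.png

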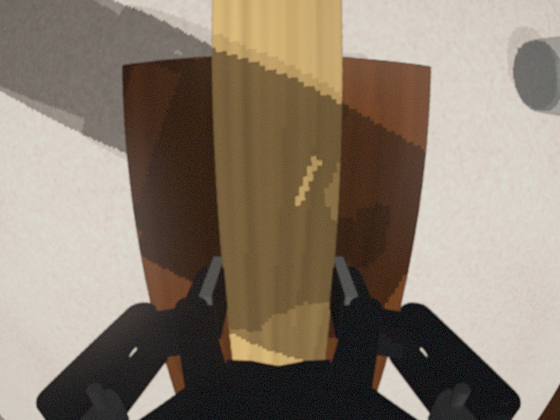

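View pics/t13.png

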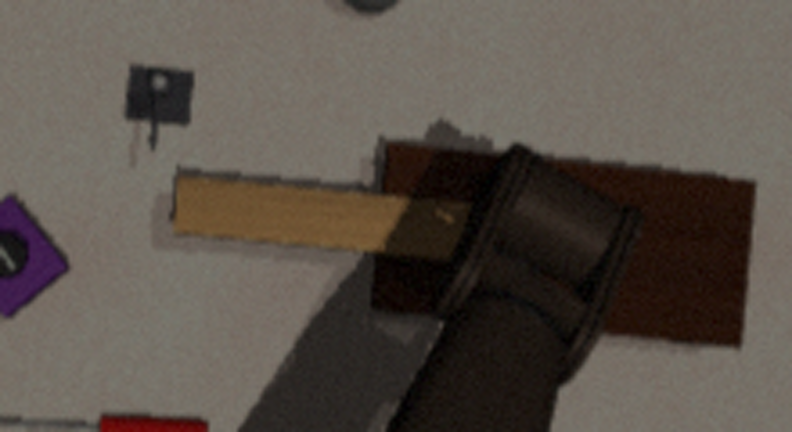

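Run:
```python
from h import *
i=imaging.camera_info("top")
P=lambda x,y,z: onz(i,(240+(x+.5)/3.6-.5,150+(y+.5)/3.6-.5),z)
e=np.array([.1132,.9936]);n=np.array([-e[1],e[0]])
a=P(177.5,178,.114);b=P(174,233,.114);t=P(153,148,.107); O=(P(383,140,.09)+P(373,309,.09))/2
print(a,b,t,"remaining",(t-(a+b)/2)@e,"y",((a+b)/2-O)@n,(t-O)@e,(t-O)@n)
```

```text
[0.58441168 0.09358418] [0.53596315 0.09719708] [0.61175486 0.1149006 ] remaining 0.025222540016755047 y 0.0032088403601380484 0.2064703491018034 -0.04582003635234083
```

```bash
python3 -m creep '[0.15,0,0,0,0.35,0,0,0,0.55,0,0,0,0.75,0,0,0,0.9,0,0,0,0.99,0,0,0,0.99,0,0,0,0.99,0,0,0,0.99,0,0,0]'
python3 - <<'E'
from h import *
s=ctrl.get_state(); print(s["eef_pos"],s["contact_force"],s["wrist_torque"],2*np.degrees(np.arctan2(s["tcp_rot"][1],s["tcp_rot"][0])))
d=s["eef_pos"][:2]-[.5433,-.0881]; e=np.array([.1132,.9936]); print(d@e, d@[-e[1],e[0]])
for c,(r0,r1,c0,c1) in {"top":(150,270,240,400),"scene":(170,290,150,310)}.items():
    ims=np.mean([imaging.read_camera(c).astype(float) for _ in range(4)],0)
    np.save(f"pics/{c}14.npy",ims)
    cv2.imwrite(f"pics/{c}14.png",cv2.resize(np.clip(ims[r0:r1,c0:c1,::-1]*1.5,0,255).astype(np.uint8),None,fx=5,fy=5,interpolation=cv2.INTER_CUBIC))
E
```

```text
time: 17.92
eef_pos: [0.535, -0.1677, 0.0967]
tcp_rot: [0.746, 0.666, -0.0, 0.002]
contact_force: [-1.0, -2.5, 7.7]
opening: 0.569
[ 0.53500687 -0.16765521  0.09667327] [-1.01886835 -2.49820373  7.7205056 ] [-0.34894376  0.23296817  0.1603596 ] 83.58713599360074
-0.07998483804980455 -0.0007655924104254838
```

View pics/top14.png

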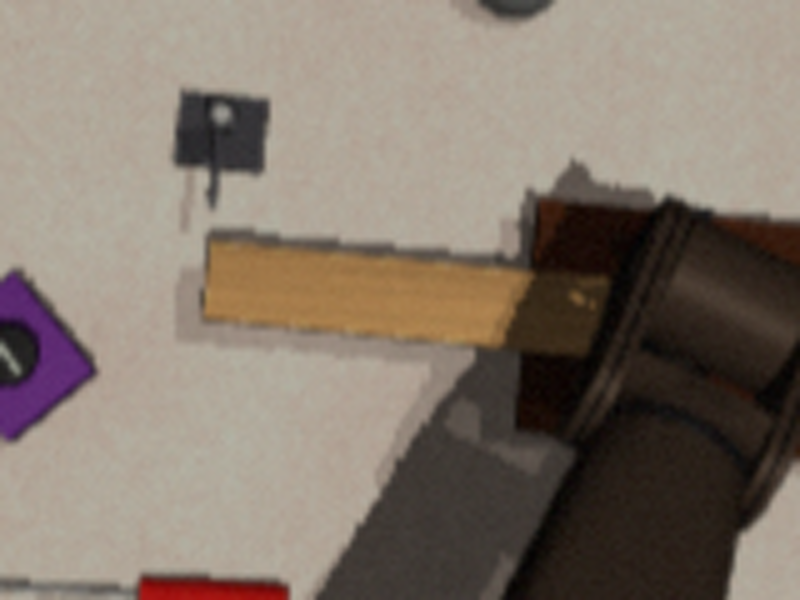

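View pics/scene14.png

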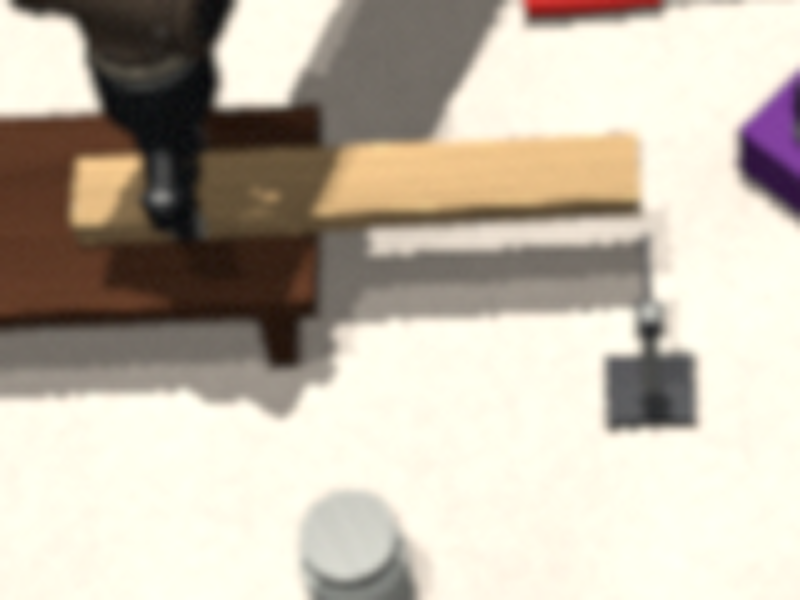

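Run:
```python
from h import *
e=np.array([.1132,.9936]);n=np.array([-e[1],e[0]])
i=imaging.camera_info("top")
P=lambda x,y,z: onz(i,(240+(x+.5)/5-.5,150+(y+.5)/5-.5),z)
a=P(208,240,.114);b=P(203.5,320,.114);t=P(211.5,200,.107);O=P(540,200,.09)
print("top",a,b,np.linalg.norm(a-b),"remaining",(t-(a+b)/2)@e, "edge-end",((a+b)/2-P(535,260,.09))@e)
i=imaging.camera_info("scene")
P=lambda x,y,z: onz(i,(150+(x+.5)/5-.5,170+(y+.5)/5-.5),z)
a=P(637,135,.114);b=P(640,206,.114);t=P(646.5,250,.107);po=P(650,308,.112)
print("scene",a,b,np.linalg.norm(a-b),"t",t,po,"remaining",(t-(a+b)/2)@e,(po-(a+b)/2)@e)
# predicted pixel of end corner for wrist-derived target
for c in ("top","scene"):
    i=imaging.camera_info(c); off={"top":(240,150),"scene":(150,170)}[c]
    E_=np.array([.5672,.1201])
    for p in [(E_+.025*n,.114),(E_-.025*n,.114),(np.array([.612,.1151]),.107),(np.array([.6721,.1083]),.112)]:
        print(c,(proj(i,[*p[0],p[1]])-off+.5)*5-.5)
```

```text
top [0.58938418 0.11808953] [0.53863045 0.12145958] 0.05086549013800461 remaining 0.0016978338272596648 edge-end 0.20895273158417307
scene [0.54539403 0.11886808] [0.59834005 0.11237393] 0.05334280432239675 t [0.62671395 0.11192389] [0.67090742 0.10703787] remaining 0.0025352132100129286 0.002683170520796818
top [201.11827518 314.14101148]
top [209.2490636  235.81033207]
top [212.37756769 205.36984731]
top [222.05824061 110.48704502]
scene [642.50380602 130.21616747]
scene [646.07532084 196.52455836]
scene [647.76817534 229.42234265]
scene [652.32649509 309.37838714]
```

Run:
```python
from h import *
e=np.array([.1132,.9936]);n=np.array([-e[1],e[0]])
i=imaging.camera_info("top"); im=np.load("pics/top14.npy")
for r in range(197,216): print(r,np.round(im[r,276:287,0]).astype(int))
print()
for r in range(180,196): print(r,np.round(im[r,276:290].mean(1)).astype(int))
i=imaging.camera_info("scene"); im=np.load("pics/scene14.npy")
print()
for r in range(195,236): print(r,np.round(im[r,272:286,2]).astype(int))
```

```text
197 [118 120 119 120 111  75  65  62  61  60  65]
198 [118 118 118 117 113  73  82  79  78  77  84]
199 [117 118 120 118 112  73  96  98  97 100 100]
200 [119 117 120 118 111  69  99 102 101 101  98]
201 [118 116 117 119 112  72 100 104 105 104 104]
202 [117 117 119 117 105  71 103 106 108 107 107]
203 [110 111 111 110 100  73 102 108 108 109 107]
204 [105 104 102 103  98  82 102 105 106 106 106]
205 [100 101 100 102  98  90 105 106 107 108 105]
206 [102 102 102 102 100  94 106 106 105 108 106]
207 [102 105 103  99  87 101 108 108 108 108 108]
208 [104 104 105  95  68 108 112 111 112 113 111]
209 [102 104 102  96  63 107 112 112 114 111 113]
210 [102 104 102  95  63 105 110 108 112 111 111]
211 [102 102 100  97  75 108 112 110 110 110 108]
212 [101 102 100  98  87 108 109 111 110 111 112]
213 [100 101 102 100  84  88  92  94  94 101 104]
214 [102 102 102 100  88  82  83  86  88  95  96]
215 [102 102 102 101 100 100 101 101 100 105 100]

180 [32 30 29 31 28 27 26 34 36 35 36 35 37 36]
181 [33 32 29 30 33 32 25 35 38 35 37 37 37 37]
182 [40 38 32 34 40 43 31 37 38 36 37 37 35 37]
183 [
[... 2629 characters left out ...]
8 144 146 152 158]
225 [ 87  84  84  86  88  85  80  90 122 147 154 156 158 159]
226 [ 90  90  90  92  92  89  82  92 124 151 161 162 162 160]
227 [ 92  92  92  93  92  90  83  89 122 152 162 162 162 160]
228 [ 92  93  92  92  91  89  82  88 119 149 160 160 159 158]
229 [ 92  93  93  92  90  85  81  86 113 139 150 154 154 155]
230 [ 99  99  99  97  91  83  87  96 109 121 133 141 144 149]
231 [121 124 123 119 108  95  99 112 114 110 114 130 140 148]
232 [146 151 150 146 131 108 107 118 117 106 108 125 138 148]
233 [160 162 161 157 138 111 100 106 103  95 103 124 139 149]
234 [160 162 161 157 137 104  79  75  72  73  93 121 139 150]
235 [160 161 162 156 136  98  60  44  41  53  84 117 138 150]
```

Run:
```python
from h import *
im=cv2.imread("pics/top0.png")[:,:,::-1].astype(float)
for r in range(196,216): print(r,np.round(im[r,333:348,0]).astype(int))
im=cv2.imread("pics/scene0.png")[:,:,::-1].astype(float)
print()
for r in range(200,226): print(r,np.round(im[r,212:226,2]).astype(int))
i=imaging.camera_info("top")
for w in(-.02,0,.02):
    d=np.radians(78.8);e=np.array([np.cos(d),np.sin(d)]);n=np.array([-e[1],e[0]])
    print(proj(i,[*(np.array([.5682,-.0669])+w*n),.114]),proj(imaging.camera_info("scene"),[*(np.array([.5682,-.0669])+w*n),.114]))
    d=np.radians(83.5);e=np.array([np.cos(d),np.sin(d)]);n=np.array([-e[1],e[0]])
    print("  tgt",proj(i,[*(np.array([.5672,.1201])+w*n),.114]),proj(imaging.camera_info("scene"),[*(np.array([.5672,.1201])+w*n),.114]))
```

```text
196 [112 111 111 105  62  56  57  43  52  57  47  45  45  37  21]
197 [108 108 108 102  63  56  56  46  69  77  70  69  66  58  44]
198 [109 110 106  90  60  56  53  43  79  91  94  89  96  82  72]
199 [107 107 103  66  59  54  45  40  90  95  92  89  92  89  90]
200 [110 112 103  63  56  55  39  41  92 102  99  96  96  93  93]
201 [103 103 102  62  61  53  38  46  98  98 102 100  96 102 101]
202 [ 95  96  95  58  49  48  46  62  92  96 100  97 101  98 100]
203 [ 94  92  88  43  41  39  44  85  95  95 102  97  99 101  99]
204 [ 98  89  72  42  44  35  39  97 101  97  96  96 100  96  99]
205 [ 96  87  49  40  36  40  46  93 103 101  99 102  98  97  97]
206 [ 91  85  50  39  42  40  43  98 101 103 101  98 100  99  98]
207 [ 91  70  42  42  36  40  58 101 105 103 103 104 103  99 100]
208 [ 87  54  39  37  43  45  77 100 100 106 104 105 107 104 103]
209 [ 92  72  65  45  42  43  92  97 102 102 100 103 105 103 104]
210 [ 92  89  87  70  65  52  98 102 102 103 104 102 104 106 101]
211 [ 93  91  93  88  85  54  92 101 106 104 103 106 106 102 101]
212 [ 92  93  95  91  87  61  82  84  78  79
[... 1441 characters left out ...]
 35  47  68  99 120 127 129 129 127]
221 [ 26  28  35  39  45  56  69  87 106 118 121 124 124 124]
222 [ 24  30  40  51  62  80  96 109 118 122 123 122 123 123]
223 [ 23  34  47  57  70  94 114 121 124 124 124 123 124 124]
224 [ 24  34  50  60  73  96 117 122 125 125 124 124 123 124]
225 [ 23  37  51  59  71  94 109 113 115 120 117 118 121 123]
[340.75358394 197.46950764] [219.48946238 216.06979803]
  tgt [281.28745165 198.32661596] [278.74258602 207.56003829]
[339.62903006 203.65567   ] [220.08739226 210.63098357]
  tgt [280.63738042 204.58890568] [278.4551531  202.22283832]
[338.50305889 209.84962892] [220.6779238  205.25946481]
  tgt [279.98648161 210.85916766] [278.17125168 196.95121321]
```

Run:
```python
from h import *
for c in("top","scene"):
    i=imaging.camera_info(c)
    for p,d in (((.5682,-.0669),78.8),((.5672,.1201),83.5)):
        d=np.radians(d);n=np.array([-np.sin(d),np.cos(d)])
        for w in(-.02,.02):
            print(c,p,w,[proj(i,[*(np.array(p)+w*n),z]).round(2).tolist() for z in(.114,.09)])
    for q in [(.612,.1151,.107),(.612,.1151,.097),(.6721,.1083,.112)]: print(proj(i,q).round(2))
```

```text
top (0.5682, -0.0669) -0.02 [[340.75, 197.47], [339.97, 198.03]]
top (0.5682, -0.0669) 0.02 [[338.5, 209.85], [337.75, 210.24]]
top (0.5672, 0.1201) -0.02 [[281.29, 198.33], [281.32, 198.87]]
top (0.5672, 0.1201) 0.02 [[279.99, 210.86], [280.04, 211.23]]
[282.08 190.67]
[282.08 190.95]
[284.01 171.7 ]
scene (0.5682, -0.0669) -0.02 [[219.49, 216.07], [220.27, 219.92]]
scene (0.5682, -0.0669) 0.02 [[220.68, 205.26], [221.43, 209.2]]
scene (0.5672, 0.1201) -0.02 [[278.74, 207.56], [278.79, 211.48]]
scene (0.5672, 0.1201) 0.02 [[278.17, 196.95], [278.22, 200.96]]
[279.15 215.48]
[279.17 217.1 ]
[280.07 231.48]
```

```bash
python3 -m creep '[0.03,0,0,0,0.055,0,0,0,0.055,0,0,0,0.055,0,0,0,0.055,0,0,0]'
python3 - <<'E'
from h import *
s=ctrl.get_state(); print(s["eef_pos"],s["contact_force"],s["wrist_torque"],2*np.degrees(np.arctan2(s["tcp_rot"][1],s["tcp_rot"][0])))
d=s["eef_pos"][:2]-[.5433,-.0881]; e=np.array([.1132,.9936]); print(d@e, d@[-e[1],e[0]])
a=np.mean([imaging.read_camera("top").astype(float) for _ in range(6)],0); b=np.mean([imaging.read_camera("scene").astype(float) for _ in range(6)],0)
for r in range(199,212,2): print(r,np.round(a[r,276:287,0]).astype(int))
for r in range(197,208,2): print(r,np.round(b[r,272:286,2]).astype(int))
w=imaging.read_camera("wrist"); cv2.imwrite("pics/w15.png",w[:,:,::-1])
cv2.imwrite("pics/scene15.png",cv2.resize(np.clip(b[120:300,80:440,::-1]*1.2,0,255).astype(np.uint8),None,fx=2.2,fy=2.2,interpolation=cv2.INTER_CUBIC))
print(ctrl.get_state()["eef_pos"],ctrl.get_state()["time"])
E
```

```text
time: 18.73
eef_pos: [0.5351, -0.1668, 0.0967]
tcp_rot: [0.746, 0.666, -0.001, 0.002]
contact_force: [-0.6, -4.1, 6.5]
opening: 0.56
[ 0.5351056  -0.16683736  0.09666049] [-0.56985639 -4.05724786  6.47337233] [-0.66613294  0.25602042  0.12457359] 83.58104104946725
-0.07916104736361192 -0.0007711157452545125
199 [119 118 118 117 112  71  94  97  95  98  99]
201 [120 116 117 119 113  87 102 105 104 104 103]
203 [110 103 111 110 101  94 105 107 108 108 106]
205 [100 101 101  97  65 102 107 106 106 106 106]
207 [104 104 102  96  60 106 110 109 109 109 107]
209 [102 104 102  96  64 108 112 112 112 112 112]
211 [102 102 100  96  82 109 110 112 111 110 110]
197 [108 104 103 104 109 122 141 155 158 158 158 157 156 158]
199 [ 93  93  92  92  96 110 134 151 157 156 156 156 156 156]
201 [ 92  92  92  91  96 110 135 153 158 158 158 158 158 156]
203 [ 90  90  90  90  93 108 133 152 158 158 158 157 156 156]
205 [ 90  90  90  90  93 107 132 152 157 157 157 157 158 156]
207 [ 88  88  88  88  90 103 129 152 158 158 158 158 158 156]
[ 0.53512262 -0.16684407  0.09668703] 19.3833
```

View pics/scene15.png

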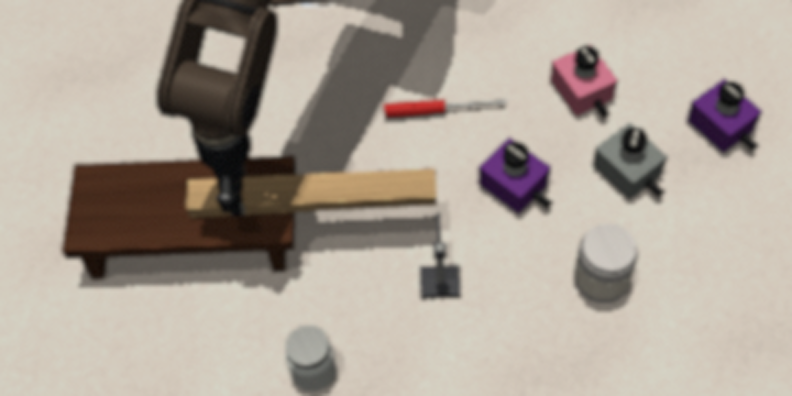

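View pics/w15.png

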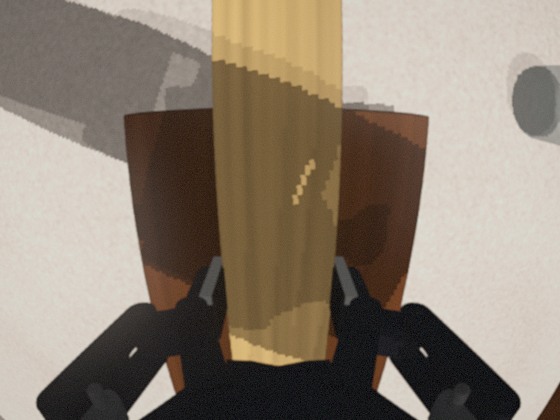

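Run:
```python
from h import *
for f,c,r,th in [("w4",(278,231),22,70),("w7",(276,228),22,70),("w5",(278,300),36,55),("w6",(278,302),36,55),("w2",(272,238),22,70)]:
    g=cv2.cvtColor(cv2.imread(f"pics/{f}.png"),6)
    m=np.zeros_like(g); cv2.circle(m,c,r,1,-1)
    for t in (th,th+15):
        b=((g>t)&(m>0)).astype(np.uint8); n,l,st,ce=cv2.connectedComponentsWithStats(b)
        k=1+np.argmax(st[1:,4]); pts=np.argwhere(l==k)[:,::-1].astype(np.float32)
        rc=cv2.minAreaRect(pts); v=np.linalg.svd(pts-pts.mean(0))[2][0]
        print(f,t,len(pts),pts.mean(0),np.degrees(np.arctan2(v[1],v[0]))%180,rc[1])
```

```text
w4 70 218 [278.33026 231.31192] 33.174194 (43.82131576538086, 4.992301940917969)
w4 85 1 [277. 230.] 0.0 (0.0, 0.0)
w7 70 221 [276.64706 230.92308] 27.742153 (42.93250274658203, 5.81377649307251)
w7 85 86 [286.5     236.23256] 24.508873 (18.693078994750977, 5.147370338439941)
w5 55 624 [276.60736 300.97757] 29.888859 (66.9428482055664, 9.717512130737305)
w5 70 549 [276.46994 300.92896] 29.973137 (65.95459747314453, 8.699811935424805)
w6 55 599 [277.13022 301.99332] 25.53012 (67.60848999023438, 9.07675552368164)
w6 70 518 [276.9247  301.97876] 25.510843 (66.70748901367188, 7.9755330085754395)
w2 70 227 [271.31277 238.5022 ] 33.470005 (43.794029235839844, 5.457715034484863)
w2 85 1 [254. 226.] 0.0 (0.0, 0.0)
```

Run:
```python
from plant import ctrl
s=ctrl.get_state(); print(s["time"],s["contact_force"],s["opening"]); print(ctrl.sign_off())
```

```text
19.3833 [-1.28426192 -3.7497087   7.09080471] 0.5635124840404544
the job is handed in; nothing more can be done
None
```

I tested and reset the stop box, slid the board out to the gauge's pointer, and handed the job in at 19.4 s with the gripper still holding the board.

- **Stop box (the grey one):**
  - I pressed the button with closed fingers until it bottomed: the tip stopped at z = 0.088 m with the force at 11 N. I then lifted off and let it spring up.
  - I pinched the cap and turned it clockwise to its stop. The torque rose to 0.83 N m and the pads slipped about 5°. The white line showed the cap had turned about 56–57° (1.0 rad is 57.3°).
- **Board:**
  - I gripped it near its inner end, turned it 4.7° onto the support's middle line and slid it about 185 mm without lifting.
  - The last wrist picture shows it centred and parallel to the support. A 6–7 N upward reaction at the gripper fits it being pressed flat, though I did not measure flatness directly.
  - It passes the gauge about 20 mm clear.
- **Outer end against the pointer (checks disagree slightly):** the wrist measurement plus arm motion puts the end about 0.5 mm past the mark. The top and scene cameras put it about 0.5–1 mm short. I left it between the two. The last 1.4 mm correction moved it only 0.8 mm because of friction.
- **Other things:** the bystanders and look-alikes were not touched and look unmoved in the last scene picture.

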